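# Weigh the dish pack from behind the glassware

### The job

Stand the burner, the bottle and the stoppered flask, all three together, on the steel draining tray, without shifting the small foil dish pack behind them. With the three still parked there, set the dish pack in the middle of the balance pan and let go of it. Then put the burner, bottle and flask back upright, each centred on the very coaster it stood on at the start, and leave the pack on the pan.

Things in the scene. Friction and masses are not known exactly. Their poses are not given: they have to be found in the camera images.
- dish_pack: Small foil-wrapped stack of dishes: a plain round silver drum, 62 mm across and 34 mm high, about 90 g, flat on the counter (z = 0) at the start, the three coasters in an arc before it. Origin: centre of its underside, z up. It may be gripped across its full width. It is not one of the two much larger (96 mm) foil packs at the back left.
- burner: Steel spirit burner, about 200 g, 105 mm tall: round body 52 mm across up to 46 mm, tapering to a brass neck, then a fixed straight steel cap 30 mm across from 61 to 105 mm, by which it can be lifted. Origin: centre of its underside, z up. At the start it stands centred on one of the three coasters; which one changes.
- bottle: Amber glass bottle, about 200 g, 118 mm tall: body 48 mm across up to 68 mm, shoulder and neck (26 mm), then a tight straight black cap 30 mm across from 90 to 118 mm, by which it can be lifted. Origin: centre of its underside, z up. At the start it stands centred on one of the coasters; which one changes.
- flask: Conical clear glass flask, about 160 g, 120 mm tall: base 64 mm across, narrowing to a straight neck 26 mm across from 72 to 106 mm, then a tight black rubber stopper 28 mm across from 106 to 120 mm; it can be lifted by the neck. Origin: centre of its underside, z up. At the start it stands centred on one of the coasters; which one changes.
- coaster_1: Fixed round cork coaster, 72 mm across and 4 mm thick; the three coasters are alike and lie in an arc on the robot's side of the dish pack, each about 85 mm from it and 85 mm from the next. This is the leftmost one seen from the robot. Origin: centre of its underside on the counter; its top is at z = 4 mm.
- coaster_2: The middle coaster of the arc, fixed, 72 mm across, 4 mm thick. Origin: centre of its underside.
- coaster_3: The rightmost coaster of the arc, fixed, 72 mm across, 4 mm thick. Origin: centre of its underside.
- drainer: Fixed rectangular stainless draining tray with fine dark lines along it, to the left or the right of the coasters: 280 mm along its own x, 140 mm along its own y. Origin: centre of its underside on the counter. Its flat floor is 8 mm above the origin and 268 by 128 mm inside a rim 6 mm wide that rises 6 mm above the floor. It is bare at the start and holds the three things in a row along x.
- balance: Fixed white laboratory balance on the other side from the draining tray. Origin: on the counter directly below the centre of its round steel pan, which is 96 mm across with its top 55 mm above the origin. The housing is 44 mm high, 150 mm wide (y) and reaches from 140 mm on the robot's side (-x) to 60 mm beyond the pan's centre.
Things that resemble listed ones, but are neither listed nor needed, are in the scene too. Leave any green or turquoise look-alike of the dish_pack alone.

How it is judged:
On the way, in this order (a step that is already met when the one before it is completed fails the run):
1. burner, bottle and flask all stand upright and released on the draining tray, the dish pack still where it was (within 20 mm) (x of burner in the frame of drainer between -0.12 and 0.12 m and y of burner in the frame of drainer between -0.055 and 0.055 m and z of burner in the frame of drainer between 0.003 and 0.014 m and angle between each of burner, bottle, flask's own z axis and vertical below 0.12 rad and linear speed of each of burner, bottle, flask below 0.03 m/s and contact force between each of burner, bottle, flask and the fingers below 0.1 N and x of bottle in the frame of drainer between -0.12 and 0.12 m and y of bottle in the frame of drainer between -0.055 and 0.055 m and z of bottle in the frame of drainer between 0.003 and 0.014 m and x of flask in the frame of drainer between -0.12 and 0.12 m and y of flask in the frame of drainer between -0.055 and 0.055 m and z of flask in the frame of drainer between 0.003 and 0.014 m and distance of dish_pack from where it was at the start of the episode below 0.02 m), for 0.2 s.
2. the dish pack stands released on the balance pan, within 15 mm of its centre, with the three things still on the draining tray (horizontal distance between dish_pack and balance below 0.015 m and z of dish_pack in the frame of balance between 0.051 and 0.06 m and angle between dish_pack's own z axis and vertical below 0.1 rad and linear speed of each of dish_pack, burner, bottle, flask below 0.03 m/s and contact force between each of dish_pack, burner, bottle, flask and the fingers below 0.1 N and x of burner in the frame of drainer between -0.12 and 0.12 m and y of burner in the frame of drainer between -0.055 and 0.055 m and z of burner in the frame of drainer between 0.003 and 0.014 m and angle between each of burner, bottle, flask's own z axis and vertical below 0.12 rad and x of bottle in the frame of drainer between -0.12 and 0.12 m and y of bottle in the frame of drainer between -0.055 and 0.055 m and z of bottle in the frame of drainer between 0.003 and 0.014 m and x of flask in the frame of drainer between -0.12 and 0.12 m and y of flask in the frame of drainer between -0.055 and 0.055 m and z of flask in the frame of drainer between 0.003 and 0.014 m), for 0.2 s.
At the end, for the whole second after the job is handed in: Burner, bottle and flask each stand upright within 15 mm of where they stood at the start, on their own coasters; the dish pack stands flat on the balance pan, its centre within 15 mm of the pan's centre; all is released and at rest (distance of each of burner, bottle, flask from where it was at the start of the episode below 0.015 m and angle between each of burner, bottle, flask, dish_pack's own z axis and vertical below 0.1 rad and linear speed of each of burner, bottle, flask below 0.02 m/s and horizontal distance between dish_pack and balance below 0.015 m and z of dish_pack in the frame of balance between 0.051 and 0.06 m and linear speed of dish_pack below 0.03 m/s and contact force between dish_pack and the fingers below 0.1 N); the robot touches nothing.
It fails at once if the burner, bottle, flask or dish pack is tipped over (more than 35 degrees) (angle between any of burner, bottle, flask, dish_pack's own z axis and vertical above 0.61 rad).
It also fails if it takes over 141 s, if anything falls off the work surface, if the arm or the gripper's body presses on something with over 40 N, if the wrist force passes 120 N, or if a joint passes its speed limit or range.

### The arm

A 7-joint arm with a two-finger parallel gripper is mounted at the origin on the work surface. World frame = base frame: x ahead of the robot, y to its left, z up, the work surface at z = 0. Lengths are in m, angles in rad, forces in N, time in s.
With the tool pointing down it reaches from about 0.425 to 0.875 m from the base axis. Payload 8.4 kg.
Tool frame: the origin (TCP) lies at the very end of the fingers, on their centre line; the grasp point (between the pads) lies 19 mm behind it; z points along the fingers, y is the line along which they close (so a half turn about z gives the same grasp; the last joint's range is limited). The gripper opens to 87 mm and grips with 3 to 60 N. Pads are 19 mm wide; open, the fingers measure 117 mm over their backs; the gripper's body (75 mm by 190 mm) begins 51 mm behind the grasp point.
Start: joints at [1.243, 0.333, 0.04, 1.465, -0.013, 1.343, -0.059], TCP at [0.147, -0.633, 0.223] pointing down, gripper open.
Joint ranges: [-2.58, 2.58], [-0.38, 2.09], [-1.3, 1.39], [0.25, 2.4], [-1.5, 4.64], [0.08, 2.09], [-2.65, 2.65]. Speed limits (rad/s): [2.22, 2.22, 2.79, 2.79, 3.14, 3.14, 3.14].

### API

Orientations are given as a unit quaternion [w, x, y, z].
In Python, from rig import sensors, capture, workorder gives the robot as it stands. The module is installed in compiled form; this text tells all that it offers.
- The arm moves only by the tool step_arm, never from a script. Its argument "series" is a list of rows, each an object with "rotation": the turn, a rotation vector about the tool's x, y, z in degrees, a list of three; "slide": the shift along the tool's x, y, z in m, a list of three; "hand": the finger opening in m, from 0 to 0.087. A call has 1 to 8 rows; each row shifts and turns the commanded pose from where the row before left it, along the tool's axes as they then stand; what a row does not reach is not made up. A row lasts 1/10 s, in which the tool goes at most 50 mm and 8.59 degrees, less where a joint would pass 70% of its speed; a pose out of reach is approached as far as the arm can. A call with a gripper value outside its range is refused whole. The fingers move at their own pace and stop on an object; the grip force is fixed at half the most. Time passes only in rows, so rows that do not move let the fingers close. It gives the time, the measured TCP pose, the force, the opening and the grip force at its end, in the units of the state.
- sensors.sense(): the state, without advancing time (a new reading comes with each control period).
- capture(name): name is "scene" or "top" or "wrist"; returns a dict with "pixels" (384x512x3 uint8, red, green, blue), "fx", "fy", "cx", "cy" (pixels), "k1" (the pictures are not rectified: a ray, as slopes to the right and down, at radius r is drawn at 1 + k1 r^2 times it, then the intrinsics apply), "R" (3x3) and "t" (3): a world point X has camera coordinates R X + t; the wrist camera has in their place "T_tool_cam" (4x4, takes a point from camera to tool coordinates, whose origin is the TCP and whose axes are the flange's). Camera axes: x right, y down, z forward; pixel columns grow to the right and rows downward; lengths in m; the calibration is good to about 2 mm. A picture is of the moment at which its call begins: read the wrist's pose just before it. There is no depth.
- workorder.job_done(): hands the job in; it is judged then, once.
The state is a dict: "time_s": time; "joint_positions": joint angles; "joint_velocities": joint speeds; "effort": joint torques, N m; "tool_pos": TCP position; "orientation": TCP orientation; "force": force on the tool from outside, world axes, zero at the start; "torque": the same for the moment, N m; "gripper_width": finger opening in m; "finger_force": force on a finger pad.
Only numpy, scipy, OpenCV 4.12 (cv2) and the standard library are available. Lean on these libraries where they do the work, as an engineer would, in place of code of your own. Each camera call takes 0.05 s, during which the arm holds its last target. There are 200 camera calls.

## Working session

There is one attempt and no reset: what is moved stays moved. The work goes in short steps, Python scripts to look and compute and a tool call to move; the robot and the scene stay as the last step left them, time stands still between calls to the robot, and variables do not carry over. Pictures are saved under pics/ and viewed, at most 14 in all, crops included, and the job is handed in when it is done.

Besides the shell and the picture viewer there is one more tool, called after "Request:" in YAML: its name, and indented under it one key for each argument. step_arm: Moves the arm, as the interface text tells. Its arguments: {"type":"object","properties":{"series":{"type":"array"}},"required":["series"]}

```bash
mkdir -p pics; cat > h.py <<'E'
import numpy as np, cv2
from rig import sensors, capture
def save(n,f):
    c=capture(n); cv2.imwrite('pics/'+f,c['pixels'][:,:,::-1]); np.save('pics/'+f+'.npy',c,allow_pickle=True); return c
E
python3 - <<'E'
from h import *
s=sensors.sense()
print({k:np.round(v,3) for k,v in s.items()})
for n in('scene','top'):
    c=save(n,n+'0.png'); print({k:np.round(v,4) for k,v in c.items() if k!='pixels'}, -np.array(c['R']).T@c['t'])
E
```

```text
{'time_s': np.float64(0.0), 'joint_positions': array([ 1.243,  0.334,  0.04 ,  1.466, -0.013,  1.343, -0.058]), 'joint_velocities': array([ 0.001, -0.   ,  0.   ,  0.001,  0.001, -0.   ,  0.   ]), 'effort': array([-1.0000e-03, -6.5636e+01,  1.3340e+00, -4.0381e+01, -6.0000e-02,
        4.5000e-02,  0.0000e+00]), 'tool_pos': array([ 0.147, -0.633,  0.222]), 'orientation': array([-0.001,  0.993,  0.114, -0.   ]), 'force': array([0.183, 0.412, 0.226]), 'torque': array([-0.01 ,  0.053, -0.028]), 'finger_force': np.float64(0.0), 'gripper_width': np.float64(0.087)}
{'fx': np.float64(415.1904), 'fy': np.float64(415.1904), 'cx': np.float64(255.7605), 'cy': np.float64(189.2495), 'k1': np.float64(-0.0248), 'R': array([[ 0.661 ,  0.7501, -0.0174],
       [ 0.5366, -0.4888, -0.6879],
       [-0.5245,  0.4453, -0.7256]]), 't': array([-0.3641, -0.2589,  1.127 ])} [ 0.97073742 -0.355351    0.63339623]
{'fx': np.float64(423.7377), 'fy': np.float64(423.7377), 'cx': np.float64(255.3133), 'cy': np.float64(188.8945), 'k1': np.float64(-0.0875), 'R': array([[ 5.800e-03, -1.000e+00,  4.000e-04],
       [-9.709e-01, -5.700e-03, -2.395e-01],
       [ 2.395e-01,  1.000e-03, -9.709e-01]]), 't': array([-0.0028,  0.5642,  0.8365])} [ 3.47421702e-01 -4.14992139e-04  9.47240925e-01]
```

View pics/scene0.png

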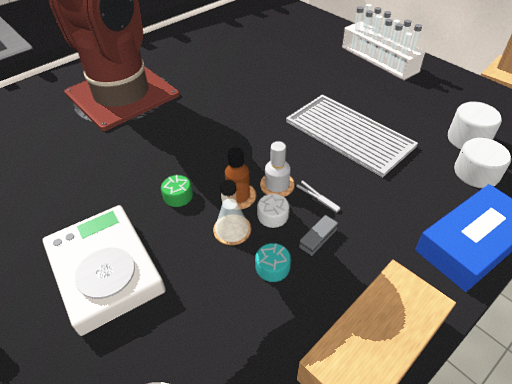

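View pics/top0.png

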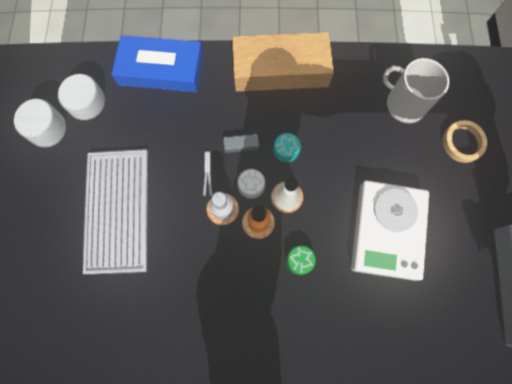

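```bash
python3 - <<'E'
import cv2,numpy as np
a=cv2.imread('pics/top0.png');b=cv2.imread('pics/scene0.png')
def crop(i,x,y,w,h,s):
    o=cv2.resize(i[y:y+h,x:x+w],None,fx=s,fy=s,interpolation=cv2.INTER_CUBIC)
    for k in range(0,w,20):
        cv2.putText(o,str(x+k),(k*s,8),0,.3,(0,255,255),1); cv2.line(o,(k*s,10),(k*s,16),(0,255,255),1)
    for k in range(0,h,20):
        cv2.putText(o,str(y+k),(0,k*s+4),0,.3,(0,255,255),1); cv2.line(o,(20,k*s),(26,k*s),(0,255,255),1)
    return o
o=np.hstack([crop(a,190,155,130,120,5)]);cv2.imwrite('pics/c1.png',o)
cv2.imwrite('pics/c2.png',crop(b,200,135,110,115,5))
E
```

```text
(no output)
```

View pics/c1.png

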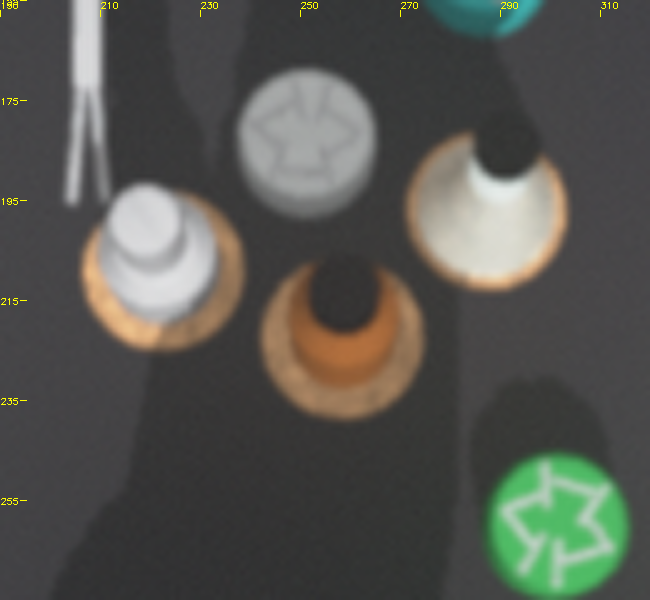

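View pics/c2.png

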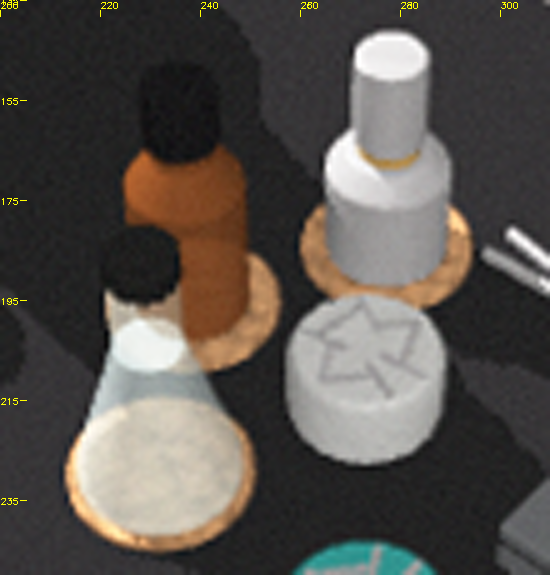

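```bash
cat >> h.py <<'E'
def load(f): return np.load('pics/'+f+'.npy',allow_pickle=True).item()
def ray(c,p,T=None):
    K=np.array([[c['fx'],0,c['cx']],[0,c['fy'],c['cy']],[0,0,1]])
    d=cv2.undistortPoints(np.array([[p]],float),K,np.array([c['k1'],0,0,0,0.]))[0,0]
    d=np.array([d[0],d[1],1.])
    if T is None:
        R=np.array(c['R']); return -R.T@c['t'], R.T@d
    return T[:3,3],T[:3,:3]@d
def proj(c,X):
    K=np.array([[c['fx'],0,c['cx']],[0,c['fy'],c['cy']],[0,0,1]])
    return cv2.projectPoints(np.atleast_2d(X).astype(float),cv2.Rodrigues(np.array(c['R']))[0],np.array(c['t'],float),K,np.array([c['k1'],0,0,0,0.]))[0][:,0]
def atz(r,z): o,d=r; return o+d*(z-o[2])/d[2]
def tri(rs):
    A=0;b=0
    for o,d in rs:
        d=d/np.linalg.norm(d);P=np.eye(3)-np.outer(d,d);A=A+P;b=b+P@o
    X=np.linalg.solve(A,b); return X,[np.linalg.norm((np.eye(3)-np.outer(d,d)/(d@d))@(X-o)) for o,d in rs]
E
python3 - <<'E'
from h import *
t=load('top0.png');s=load('scene0.png')
P={'burner cap':((218.6,198.4),(278,145.6)),'bottle cap':((258.4,212.2),(235.6,151.8)),'flask stop':((291,182.8),(227.8,184.8)),'pack top':((251,181),(272.8,204.4)),
'c1':((222.3,208.8),(276.8,184.6)),'c2':((258.1,222.3),None),'c3':((287,196.7),(231.8,230.6)),'pan':((397,210),(105,272))}
Z={'burner cap':.109,'bottle cap':.122,'flask stop':.124,'pack top':.034,'c1':.004,'c2':.004,'c3':.004,'pan':.055}
for k,(a,b) in P.items():
    print(k,'top@z',np.round(atz(ray(t,a),Z[k])[:2],4),end=' ')
    if b: X,e=tri([ray(t,a),ray(s,b)]);print('sc@z',np.round(atz(ray(s,b),Z[k])[:2],4),'tri',X.round(4),np.round(e,4))
# drainer
for c,box,n in((t,(75,140,160,285),'t'),(s,(275,85,425,180),'s')):
    x0,y0,x1,y1=box; g=cv2.cvtColor(c['pixels'],cv2.COLOR_RGB2GRAY)[y0:y1,x0:x1]
    m=cv2.morphologyEx((g>95).astype(np.uint8),cv2.MORPH_CLOSE,np.ones((7,7)))
    cs=max(cv2.findContours(m,0,1)[0],key=cv2.contourArea); h=cv2.convexHull(cs)
    q=cv2.approxPolyDP(h,8,True)[:,0]+[x0,y0]
    print(n,q.tolist(),[atz(ray(c,p),.014)[:2].round(4).tolist() for p in q])
def cr(i,x,y,w,h,k): return cv2.resize(i[y:y+h,x:x+w,::-1],None,fx=k,fy=k,interpolation=cv2.INTER_CUBIC)
o=np.zeros((520,800,3),np.uint8);a=cr(t['pixels'],345,175,95,110,4);b=cr(s['pixels'],38,200,100,130,4)
o[:440,:380]=a;o[:520,390:790]=b
cv2.imwrite('pics/c3.png',o)
E
```

```text
burner cap top@z [0.5339 0.0748] sc@z [0.5335 0.075 ] tri [0.5338 0.0747 0.1094] [0. 0.]
bottle cap top@z [ 0.5035 -0.0059] sc@z [ 0.5039 -0.0058] tri [ 0.5036 -0.0058  0.1218] [0.0002 0.0002]
flask stop top@z [ 0.5635 -0.0712] sc@z [ 0.5624 -0.0712] tri [ 0.5632 -0.0713  0.1248] [0.0003 0.0003]
pack top top@z [0.5908 0.0103] sc@z [0.5896 0.0102] tri [0.5903 0.01   0.0349] [0.0003 0.0003]
c1 top@z [0.5331 0.0752] sc@z [0.5355 0.0727] tri [0.5335 0.0751 0.0009] [0.0004 0.0004]
c2 top@z [ 0.5027 -0.0061] c3 top@z [ 0.5622 -0.0719] sc@z [ 0.5667 -0.075 ] tri [ 0.5633 -0.0724 -0.0014] [0.0002 0.0002]
pan top@z [ 0.5223 -0.3064] sc@z [ 0.5265 -0.3054] tri [ 0.5233 -0.3063  0.0518] [0.0013 0.0013]
t [[146, 149], [146, 271], [83, 274], [87, 153]] [[0.6722, 0.2567], [0.3915, 0.2382], [0.3825, 0.3786], [0.6622, 0.397]]
s [[417, 144], [381, 179], [286, 117], [322, 94]] [[0.664, 0.3905], [0.6775, 0.2383], [0.3894, 0.2417], [0.3819, 0.3806]]
```

View pics/c3.png

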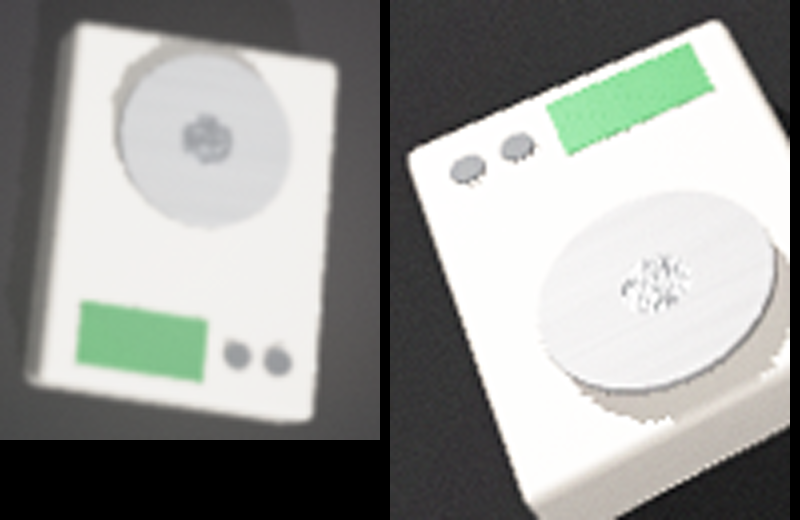

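Top view, y to the left: burner on the left coaster with its cap at (219,198), bottle in the middle at (258,212), flask on the right at (291,183), and the silver pack at (251,181). The drainer is on the left with corners (87,153)–(146,271), and the balance pan is on the right at (396,209). The scene view agrees: triangulated heights are 0.109, 0.122, 0.125 and 0.035 m, against the text's 0.109, 0.124 and 0.034 m. Pan ≈ (0.5245,-0.3055), drainer ≈ (0.527,0.316) with yaw 3.8°. Moving now.

Request:
step_arm:
  series:
    - {"rotation": [0, 0, 6.55], "slide": [0, 0, 0], "hand": 0.06}
    - {"rotation": [0, 0, 6.55], "slide": [0, 0, 0], "hand": 0.06}
    - {"rotation": [0, 0, 0], "slide": [0.04, -0.028, 0], "hand": 0.06}
    - {"rotation": [0, 0, 0], "slide": [0.04, -0.028, 0], "hand": 0.06}
    - {"rotation": [0, 0, 0], "slide": [0.04, -0.028, 0], "hand": 0.06}
    - {"rotation": [0, 0, 0], "slide": [0.04, -0.028, 0], "hand": 0.06}
    - {"rotation": [0, 0, 0], "slide": [0.04, -0.028, 0], "hand": 0.06}
    - {"rotation": [0, 0, 0], "slide": [0.04, -0.028, 0], "hand": 0.06}

```text
time_s: 0.9
tool_pos: [0.3886, -0.4635, 0.2223]
orientation: [-0.0, 1.0, -0.0, -0.0]
force: [1.1, -0.3, -0.5]
gripper_width: 0.0604
finger_force: 0.0
```

Request:
step_arm:
  series:
    - {"rotation": [0, 0, 0], "slide": [0.018, -0.046, 0], "hand": 0.06}
    - {"rotation": [0, 0, 0], "slide": [0.018, -0.046, 0], "hand": 0.06}
    - {"rotation": [0, 0, 0], "slide": [0.018, -0.046, 0], "hand": 0.06}
    - {"rotation": [0, 0, 0], "slide": [0.018, -0.046, 0], "hand": 0.06}
    - {"rotation": [0, 0, 0], "slide": [0.018, -0.046, 0], "hand": 0.06}
    - {"rotation": [0, 0, 0], "slide": [0.018, -0.046, 0], "hand": 0.06}
    - {"rotation": [0, 0, 0], "slide": [0.018, -0.046, 0], "hand": 0.06}
    - {"rotation": [0, 0, 0], "slide": [0.018, -0.046, 0], "hand": 0.06}

```text
time_s: 1.7
tool_pos: [0.5315, -0.0951, 0.2225]
orientation: [0.0, 1.0, -0.0, -0.0]
force: [1.0, -0.5, -0.5]
gripper_width: 0.0601
finger_force: 0.0
```

Request:
step_arm:
  series:
    - {"rotation": [0, 0, 0], "slide": [0, -0.045, 0], "hand": 0.06}
    - {"rotation": [0, 0, 0], "slide": [0, -0.045, 0], "hand": 0.06}
    - {"rotation": [0, 0, 0], "slide": [0, -0.045, 0], "hand": 0.06}
    - {"rotation": [0, 0, 0], "slide": [0, -0.0355, 0], "hand": 0.06}
    - {"rotation": [0, 0, 0], "slide": [0, 0, 0], "hand": 0.06}
    - {"rotation": [0, 0, 0], "slide": [0, 0, 0], "hand": 0.06}

```text
time_s: 2.3
tool_pos: [0.531, 0.074, 0.2222]
orientation: [0.0, 1.0, 0.001, -0.0]
force: [-0.6, -0.8, 1.0]
gripper_width: 0.0599
finger_force: 0.0
```

```bash
cat >> h.py <<'E'
from scipy.spatial.transform import Rotation as Ro
def tool():
    s=sensors.sense();q=s['orientation'];T=np.eye(4);T[:3,:3]=Ro.from_quat([q[1],q[2],q[3],q[0]]).as_matrix();T[:3,3]=s['tool_pos'];return T
def wrist(f):
    T=tool();c=capture('wrist');cv2.imwrite('pics/'+f,c['pixels'][:,:,::-1]);C=np.linalg.inv(T@np.array(c['T_tool_cam']))
    c['R']=C[:3,:3];c['t']=C[:3,3];np.save('pics/'+f+'.npy',c,allow_pickle=True);return c
E
python3 - <<'E'
from h import *
print(tool().round(4)[:3]); c=wrist('w1.png'); print(np.round(c['T_tool_cam'],3),c['k1'],c['fx'])
for n,X in dict(bur=(.534,.0748,.109),bot=(.5036,-.0058,.122),pack=(.5904,.0102,.034),c1=(.533,.075,.004),fl=(.563,-.0712,.124)).items(): print(n,proj(c,X).round(1))
E
```

```text
[[ 1.000e+00  2.100e-03 -6.000e-04  5.310e-01]
 [ 2.100e-03 -1.000e+00 -2.000e-04  7.400e-02]
 [-6.000e-04  2.000e-04 -1.000e+00  2.222e-01]]
[[-0.    -0.968 -0.251  0.069]
 [ 1.     0.    -0.    -0.001]
 [ 0.    -0.251  0.968 -0.163]
 [ 0.     0.     0.     1.   ]] -0.061092350607373495 288.50158818078893
bur [[255.8 181.3]]
bot [[338.7 215. ]]
pack [[310.  120.8]]
c1 [[255.5 163.7]]
fl [[413.5 155.1]]
```

View pics/w1.png

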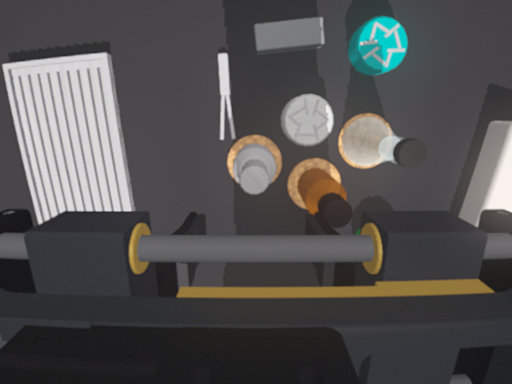

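Wrist view: burner cap at (253,179), bottle cap (335,210), flask stopper (409,152), pack (307,119). All lie within about 3–4 px of the predicted positions, which is within the calibration error. Descending on the burner.

Request:
step_arm:
  series:
    - {"rotation": [0, 0, 0], "slide": [0.0027, -0.0008, 0.037], "hand": 0.06}
    - {"rotation": [0, 0, 0], "slide": [0, 0, 0.045], "hand": 0.06}
    - {"rotation": [0, 0, 0], "slide": [0, 0, 0.045], "hand": 0.06}
    - {"rotation": [0, 0, 0], "slide": [0, 0, 0.02], "hand": 0.06}
    - {"rotation": [0, 0, 0], "slide": [0, 0, 0], "hand": 0.02}
    - {"rotation": [0, 0, 0], "slide": [0, 0, 0], "hand": 0.02}
    - {"rotation": [0, 0, 0], "slide": [0, 0, 0], "hand": 0.02}
    - {"rotation": [0, 0, 0], "slide": [0, 0, 0], "hand": 0.02}

```text
time_s: 3.15
tool_pos: [0.5352, 0.0741, 0.0772]
orientation: [-0.0, 1.0, -0.0, 0.001]
force: [-0.0, -0.3, 0.1]
gripper_width: 0.0359
finger_force: 0.0
```

Request:
step_arm:
  series:
    - {"rotation": [0, 0, 0], "slide": [0, 0, 0], "hand": 0.02}
    - {"rotation": [0, 0, 0], "slide": [0, 0, 0], "hand": 0.02}
    - {"rotation": [0, 0, 0], "slide": [0, 0, 0], "hand": 0.02}
    - {"rotation": [0, 0, 0], "slide": [0, 0, 0], "hand": 0.02}

```text
time_s: 3.55
tool_pos: [0.535, 0.0746, 0.0767]
orientation: [-0.0, 1.0, 0.0, 0.001]
force: [-0.1, 0.8, 6.4]
gripper_width: 0.0293
finger_force: 29.9
```

Request:
step_arm:
  series:
    - {"rotation": [0, 0, 0], "slide": [0, 0, -0.02], "hand": 0.02}
    - {"rotation": [0, 0, 0], "slide": [0, 0, -0.04], "hand": 0.02}
    - {"rotation": [0, 0, 0], "slide": [0.0132, -0.0412, -0.01], "hand": 0.02}
    - {"rotation": [0, 0, 0], "slide": [0.0132, -0.0412, 0], "hand": 0.02}
    - {"rotation": [0, 0, 0], "slide": [0.0132, -0.0412, 0], "hand": 0.02}
    - {"rotation": [0, 0, 0], "slide": [0.0132, -0.0412, 0], "hand": 0.02}
    - {"rotation": [0, 0, 0], "slide": [0.0132, -0.0412, 0], "hand": 0.02}
    - {"rotation": [0, 0, 0], "slide": [0.0132, -0.0412, 0], "hand": 0.02}

```text
time_s: 4.35
tool_pos: [0.6133, 0.3227, 0.145]
orientation: [0.0, 1.0, -0.0, -0.0]
force: [1.2, -0.5, -2.0]
gripper_width: 0.0293
finger_force: 30.0
```

Request:
step_arm:
  series:
    - {"rotation": [0, 0, 0], "slide": [0, 0, 0], "hand": 0.02}
    - {"rotation": [0, 0, 0], "slide": [0, 0, 0.035], "hand": 0.02}
    - {"rotation": [0, 0, 0], "slide": [0, 0, 0.02], "hand": 0.02}
    - {"rotation": [0, 0, 0], "slide": [0, 0, 0.007], "hand": 0.02}
    - {"rotation": [0, 0, 0], "slide": [0, 0, 0.001], "hand": 0.02}
    - {"rotation": [0, 0, 0], "slide": [0, 0, 0], "hand": 0.02}

```text
time_s: 4.95
tool_pos: [0.6135, 0.3214, 0.0832]
orientation: [-0.0, 1.0, -0.0, 0.0]
force: [-0.1, -0.1, -2.7]
gripper_width: 0.0298
finger_force: 30.0
```

Request:
step_arm:
  series:
    - {"rotation": [0, 0, 0], "slide": [0, 0, 0.001], "hand": 0.02}
    - {"rotation": [0, 0, 0], "slide": [0, 0, 0.001], "hand": 0.02}
    - {"rotation": [0, 0, 0], "slide": [0, 0, 0], "hand": 0.02}

```text
time_s: 5.25
tool_pos: [0.6133, 0.3215, 0.0809]
orientation: [-0.0, 1.0, 0.0, 0.0]
force: [0.8, 0.7, -1.7]
gripper_width: 0.0294
finger_force: 30.0
```

Request:
step_arm:
  series:
    - {"rotation": [0, 0, 0], "slide": [0, 0, 0.001], "hand": 0.02}
    - {"rotation": [0, 0, 0], "slide": [0, 0, 0.001], "hand": 0.02}
    - {"rotation": [0, 0, 0], "slide": [0, 0, 0], "hand": 0.02}

```text
time_s: 5.55
tool_pos: [0.6138, 0.3219, 0.0808]
orientation: [-0.0, 1.0, 0.0, 0.001]
force: [-3.6, -2.5, 11.1]
gripper_width: 0.0288
finger_force: 30.0
```

Request:
step_arm:
  series:
    - {"rotation": [0, 0, 0], "slide": [0, 0, -0.001], "hand": 0.05}
    - {"rotation": [0, 0, 0], "slide": [0, 0, 0], "hand": 0.055}
    - {"rotation": [0, 0, 0], "slide": [0, 0, 0], "hand": 0.055}
    - {"rotation": [0, 0, 0], "slide": [0, 0, -0.03], "hand": 0.055}
    - {"rotation": [0, 0, 0], "slide": [0, 0, -0.045], "hand": 0.055}
    - {"rotation": [0, 0, 0], "slide": [-0.0157, 0.0467, 0], "hand": 0.055}
    - {"rotation": [0, 0, 0], "slide": [-0.0157, 0.0467, 0], "hand": 0.055}
    - {"rotation": [0, 0, 0], "slide": [-0.0157, 0.0467, 0], "hand": 0.055}

```text
time_s: 6.35
tool_pos: [0.5654, 0.1801, 0.1545]
orientation: [-0.0, 1.0, 0.0, 0.0]
force: [0.9, -0.3, -0.1]
gripper_width: 0.0549
finger_force: 0.0
```

Request:
step_arm:
  series:
    - {"rotation": [0, 0, 0], "slide": [-0.0157, 0.0467, 0], "hand": 0.055}
    - {"rotation": [0, 0, 0], "slide": [-0.0157, 0.0467, 0], "hand": 0.055}
    - {"rotation": [0, 0, 0], "slide": [-0.0157, 0.0467, 0], "hand": 0.055}
    - {"rotation": [0, 0, 0], "slide": [-0.0157, 0.0467, 0], "hand": 0.055}
    - {"rotation": [0, 0, 0], "slide": [0, 0, 0], "hand": 0.055}
    - {"rotation": [0, 0, 0], "slide": [0, 0, 0], "hand": 0.055}

```text
time_s: 6.95
tool_pos: [0.5032, -0.0066, 0.1547]
orientation: [0.0, 1.0, -0.001, 0.0]
force: [0.6, 0.9, 1.1]
gripper_width: 0.0548
finger_force: 0.0
```

Request:
step_arm:
  series:
    - {"rotation": [0, 0, 0], "slide": [0, 0, 0.045], "hand": 0.055}
    - {"rotation": [0, 0, 0], "slide": [0, 0, 0.021], "hand": 0.055}
    - {"rotation": [0, 0, 0], "slide": [0, 0, 0], "hand": 0.02}
    - {"rotation": [0, 0, 0], "slide": [0, 0, 0], "hand": 0.02}
    - {"rotation": [0, 0, 0], "slide": [0, 0, 0], "hand": 0.02}
    - {"rotation": [0, 0, 0], "slide": [0, 0, 0], "hand": 0.02}
    - {"rotation": [0, 0, 0], "slide": [0, 0, 0], "hand": 0.02}
    - {"rotation": [0, 0, 0], "slide": [0, 0, 0], "hand": 0.02}

```text
time_s: 7.75
tool_pos: [0.5044, -0.0054, 0.0898]
orientation: [0.0, 1.0, -0.0, 0.001]
force: [0.2, -0.6, 6.5]
gripper_width: 0.0293
finger_force: 30.0
```

Request:
step_arm:
  series:
    - {"rotation": [0, 0, 0], "slide": [0, 0, -0.02], "hand": 0.02}
    - {"rotation": [0, 0, 0], "slide": [-0.0092, -0.0451, -0.04], "hand": 0.02}
    - {"rotation": [0, 0, 0], "slide": [-0.0092, -0.0451, 0], "hand": 0.02}
    - {"rotation": [0, 0, 0], "slide": [-0.0092, -0.0451, 0], "hand": 0.02}
    - {"rotation": [0, 0, 0], "slide": [-0.0092, -0.0451, 0], "hand": 0.02}
    - {"rotation": [0, 0, 0], "slide": [-0.0092, -0.0451, 0], "hand": 0.02}
    - {"rotation": [0, 0, 0], "slide": [-0.0092, -0.0451, 0], "hand": 0.02}
    - {"rotation": [0, 0, 0], "slide": [-0.0092, -0.0451, 0], "hand": 0.02}

```text
time_s: 8.55
tool_pos: [0.4399, 0.3036, 0.1416]
orientation: [0.0, 1.0, -0.0, 0.0]
force: [0.6, -1.2, -1.7]
gripper_width: 0.0294
finger_force: 30.0
```

Request:
step_arm:
  series:
    - {"rotation": [0, 0, 0], "slide": [0, 0, 0], "hand": 0.02}
    - {"rotation": [0, 0, 0], "slide": [0, 0, 0.03], "hand": 0.02}
    - {"rotation": [0, 0, 0], "slide": [0, 0, 0.018], "hand": 0.02}
    - {"rotation": [0, 0, 0], "slide": [0, 0, 0.004], "hand": 0.02}
    - {"rotation": [0, 0, 0], "slide": [0, 0, 0.001], "hand": 0.02}
    - {"rotation": [0, 0, 0], "slide": [0, 0, 0], "hand": 0.02}

```text
time_s: 9.15
tool_pos: [0.4413, 0.3023, 0.09]
orientation: [0.0, 1.0, -0.0, 0.001]
force: [-2.8, -3.8, 13.7]
gripper_width: 0.029
finger_force: 30.1
```

Request:
step_arm:
  series:
    - {"rotation": [0, 0, 0], "slide": [0, 0, -0.001], "hand": 0.02}
    - {"rotation": [0, 0, 0], "slide": [0, 0, 0], "hand": 0.05}
    - {"rotation": [0, 0, 0], "slide": [0, 0, 0], "hand": 0.055}
    - {"rotation": [0, 0, 0], "slide": [0, 0, 0], "hand": 0.055}
    - {"rotation": [0, 0, 0], "slide": [0, 0, -0.03], "hand": 0.055}
    - {"rotation": [0, 0, 0], "slide": [0, 0, -0.045], "hand": 0.055}
    - {"rotation": [0, 0, 0], "slide": [0.012, 0.036, 0], "hand": 0.055}
    - {"rotation": [0, 0, 0], "slide": [0.0145, 0.0455, 0], "hand": 0.055}

```text
time_s: 9.95
tool_pos: [0.4673, 0.2224, 0.1659]
orientation: [-0.001, 1.0, 0.002, 0.001]
force: [2.1, -0.9, -1.0]
gripper_width: 0.0547
finger_force: 0.0
```

```bash
python3 - <<'E'
from h import *
c=save('scene','s1.png');t=save('top','t1.png')
a=cv2.resize(c['pixels'][70:250,200:430,::-1],None,fx=2,fy=2); b=cv2.resize(t['pixels'][130:310,60:320,::-1],None,fx=1.5,fy=1.5)
o=np.zeros((640,470,3),np.uint8);o[:360,:460]=a;o[360:630,:390]=b;cv2.imwrite('pics/v1.png',o[:600])
E
```

```text
(no output)
```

View pics/v1.png

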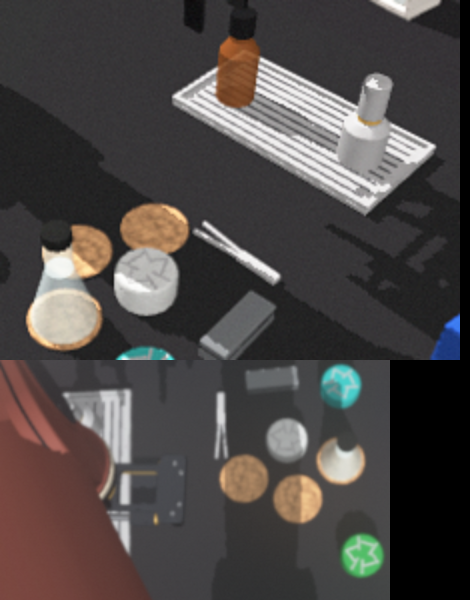

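The scene view shows the bottle (crop 238,70) and burner (crop 365,130) upright on the tray, with the pack and flask untouched. Going to the flask.

Request:
step_arm:
  series:
    - {"rotation": [0, 0, 0], "slide": [0.0137, 0.042, 0], "hand": 0.055}
    - {"rotation": [0, 0, 0], "slide": [0.0137, 0.042, 0], "hand": 0.055}
    - {"rotation": [0, 0, 0], "slide": [0.0137, 0.042, 0], "hand": 0.055}
    - {"rotation": [0, 0, 0], "slide": [0.0137, 0.042, 0], "hand": 0.055}
    - {"rotation": [0, 0, 0], "slide": [0.0137, 0.042, 0], "hand": 0.055}
    - {"rotation": [0, 0, 0], "slide": [0.0137, 0.042, 0], "hand": 0.055}
    - {"rotation": [0, 0, 0], "slide": [0.0137, 0.042, 0], "hand": 0.055}
    - {"rotation": [0, 0, 0], "slide": [0, 0, 0], "hand": 0.055}

```text
time_s: 10.85
tool_pos: [0.5635, -0.0809, 0.1635]
orientation: [0.001, 1.0, -0.005, -0.0]
force: [-0.5, -0.2, 0.0]
gripper_width: 0.0548
finger_force: 0.0
```

Request:
step_arm:
  series:
    - {"rotation": [0, 0, 0], "slide": [0, 0, 0], "hand": 0.055}

```text
time_s: 10.95
tool_pos: [0.5629, -0.0741, 0.1638]
orientation: [-0.0, 1.0, -0.001, -0.0]
force: [-0.2, 0.4, -0.3]
gripper_width: 0.0549
finger_force: 0.0
```

Request:
step_arm:
  series:
    - {"rotation": [0, 0, 0], "slide": [0, -0.0025, 0.025], "hand": 0.055}
    - {"rotation": [0, 0, 0], "slide": [0, 0, 0.045], "hand": 0.055}
    - {"rotation": [0, 0, 0], "slide": [0, 0, 0.017], "hand": 0.055}
    - {"rotation": [0, 0, 0], "slide": [0, 0, 0], "hand": 0.02}
    - {"rotation": [0, 0, 0], "slide": [0, 0, 0], "hand": 0.02}
    - {"rotation": [0, 0, 0], "slide": [0, 0, 0], "hand": 0.02}
    - {"rotation": [0, 0, 0], "slide": [0, 0, 0], "hand": 0.02}
    - {"rotation": [0, 0, 0], "slide": [0, 0, 0], "hand": 0.02}

```text
time_s: 11.75
tool_pos: [0.5639, -0.071, 0.0787]
orientation: [0.0, 1.0, -0.0, 0.001]
force: [0.1, -0.5, 3.3]
gripper_width: 0.027
finger_force: 30.0
```

Request:
step_arm:
  series:
    - {"rotation": [0, 0, 0], "slide": [0, 0, 0], "hand": 0.015}
    - {"rotation": [0, 0, 0], "slide": [0, 0, 0], "hand": 0.015}
    - {"rotation": [0, 0, 0], "slide": [0, 0, 0], "hand": 0.015}

```text
time_s: 12.05
tool_pos: [0.5639, -0.0711, 0.0786]
orientation: [0.0, 1.0, -0.0, 0.001]
force: [-0.4, -0.2, 6.3]
gripper_width: 0.0266
finger_force: 30.0
```

Request:
step_arm:
  series:
    - {"rotation": [0, 0, 0], "slide": [0, 0, -0.02], "hand": 0.015}
    - {"rotation": [0, 0, 0], "slide": [0, 0, -0.045], "hand": 0.015}
    - {"rotation": [0, 0, 0], "slide": [-0.004, -0.042, 0], "hand": 0.015}
    - {"rotation": [0, 0, 0], "slide": [-0.004, -0.042, 0], "hand": 0.015}
    - {"rotation": [0, 0, 0], "slide": [-0.004, -0.043, 0], "hand": 0.015}
    - {"rotation": [0, 0, 0], "slide": [-0.004, -0.043, 0], "hand": 0.015}
    - {"rotation": [0, 0, 0], "slide": [-0.004, -0.043, 0], "hand": 0.015}
    - {"rotation": [0, 0, 0], "slide": [-0.004, -0.043, 0], "hand": 0.015}

```text
time_s: 12.85
tool_pos: [0.5383, 0.1866, 0.1424]
orientation: [0.0, 1.0, -0.0, -0.0]
force: [0.8, 0.3, -0.6]
gripper_width: 0.027
finger_force: 30.0
```

Request:
step_arm:
  series:
    - {"rotation": [0, 0, 0], "slide": [-0.004, -0.043, 0], "hand": 0.015}
    - {"rotation": [0, 0, 0], "slide": [-0.004, -0.043, 0], "hand": 0.015}
    - {"rotation": [0, 0, 0], "slide": [-0.004, -0.043, 0], "hand": 0.015}
    - {"rotation": [0, 0, 0], "slide": [0, 0, 0], "hand": 0.015}
    - {"rotation": [0, 0, 0], "slide": [0, 0, 0], "hand": 0.015}

```text
time_s: 13.35
tool_pos: [0.526, 0.3153, 0.1419]
orientation: [0.0, 1.0, 0.001, -0.001]
force: [0.3, -1.3, -1.6]
gripper_width: 0.0269
finger_force: 30.0
```

Request:
step_arm:
  series:
    - {"rotation": [0, 0, 0], "slide": [0, 0, 0.03], "hand": 0.015}
    - {"rotation": [0, 0, 0], "slide": [0, 0, 0.022], "hand": 0.015}
    - {"rotation": [0, 0, 0], "slide": [0, 0, 0.005], "hand": 0.015}
    - {"rotation": [0, 0, 0], "slide": [0, 0, 0.001], "hand": 0.015}
    - {"rotation": [0, 0, 0], "slide": [0, 0, 0], "hand": 0.015}

```text
time_s: 13.85
tool_pos: [0.5276, 0.3137, 0.0852]
orientation: [-0.0, 1.0, -0.001, 0.0]
force: [0.2, 0.6, -2.2]
gripper_width: 0.0268
finger_force: 30.0
```

Request:
step_arm:
  series:
    - {"rotation": [0, 0, 0], "slide": [0, 0, 0.0015], "hand": 0.015}
    - {"rotation": [0, 0, 0], "slide": [0, 0, 0.0015], "hand": 0.015}
    - {"rotation": [0, 0, 0], "slide": [0, 0, 0], "hand": 0.015}

```text
time_s: 14.15
tool_pos: [0.5279, 0.3143, 0.0827]
orientation: [-0.0, 1.0, -0.0, 0.001]
force: [-1.0, -2.5, 5.3]
gripper_width: 0.0268
finger_force: 30.0
```

Request:
step_arm:
  series:
    - {"rotation": [0, 0, 0], "slide": [0, 0, 0], "hand": 0.05}
    - {"rotation": [0, 0, 0], "slide": [0, 0, 0], "hand": 0.05}
    - {"rotation": [0, 0, 0], "slide": [0, 0, 0], "hand": 0.05}
    - {"rotation": [0, 0, 0], "slide": [0, 0, -0.03], "hand": 0.05}
    - {"rotation": [0, 0, 0], "slide": [0, 0, -0.05], "hand": 0.05}
    - {"rotation": [0, 0, 0], "slide": [0.009, 0.0435, 0], "hand": 0.087}
    - {"rotation": [0, 0, 0], "slide": [0.009, 0.0435, 0], "hand": 0.087}
    - {"rotation": [0, 0, 0], "slide": [0.009, 0.0435, 0], "hand": 0.087}

```text
time_s: 14.95
tool_pos: [0.5542, 0.1825, 0.1618]
orientation: [-0.0, 1.0, 0.001, 0.0]
force: [0.9, -0.7, -0.7]
gripper_width: 0.0663
finger_force: 0.0
```

Request:
step_arm:
  series:
    - {"rotation": [0, 0, 0], "slide": [0.009, 0.0435, 0], "hand": 0.087}
    - {"rotation": [0, 0, 0], "slide": [0.009, 0.0435, 0], "hand": 0.087}
    - {"rotation": [0, 0, 0], "slide": [0.009, 0.0435, 0], "hand": 0.087}
    - {"rotation": [0, 0, 0], "slide": [0.009, 0.0435, 0], "hand": 0.087}
    - {"rotation": [0, 0, 0], "slide": [0, 0, 0], "hand": 0.087}
    - {"rotation": [0, 0, 0], "slide": [0, 0, 0], "hand": 0.087}

```text
time_s: 15.55
tool_pos: [0.59, 0.0085, 0.1612]
orientation: [-0.0, 1.0, -0.001, -0.0]
force: [-0.2, 1.1, -0.9]
gripper_width: 0.087
finger_force: 0.0
```

```bash
python3 - <<'E'
from h import *
print(tool().round(4)[:3]); w=wrist('w2.png')
c=save('scene','s2.png'); print(proj(w,[(.5904,.0102,.034),(.533,.075,.004),(.503,-.0059,.004),(.563,-.0718,.004),(.5904,.0102,0)]).round(1).tolist())
a=cv2.resize(c['pixels'][70:270,200:430,::-1],None,fx=1.6,fy=1.6); b=w['pixels'][:240,100:450,::-1]
o=np.zeros((600,370,3),np.uint8);o[:320,:368]=a;o[330:570,:350]=b;cv2.imwrite('pics/v2.png',o)
E
```

```text
[[ 1.000e+00 -2.500e-03 -4.000e-04  5.900e-01]
 [-2.500e-03 -1.000e+00  2.000e-04  8.500e-03]
 [-4.000e-04 -2.000e-04 -1.000e+00  1.612e-01]]
[[254.9, 180.6], [200.5, 222.0], [268.4, 245.1], [325.7, 197.5], [255.0, 173.8]]
```

View pics/v2.png

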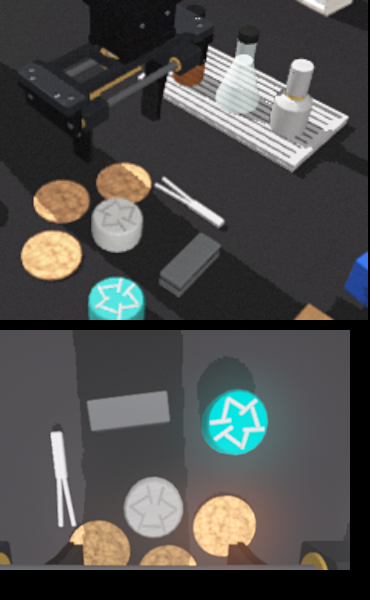

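The scene view shows all three standing on the tray. In the wrist view the pack is at (253,177) against a predicted (255,181), so it is unmoved. I'll keep the tips at z≈0.010 because the right finger comes down over coaster 3's edge.

Request:
step_arm:
  series:
    - {"rotation": [0, 0, 0], "slide": [0.0005, -0.0015, 0.03], "hand": 0.087}
    - {"rotation": [0, 0, 0], "slide": [0, 0, 0.045], "hand": 0.087}
    - {"rotation": [0, 0, 0], "slide": [0, 0, 0.045], "hand": 0.087}
    - {"rotation": [0, 0, 0], "slide": [0, 0, 0.025], "hand": 0.087}
    - {"rotation": [0, 0, 0], "slide": [0, 0, 0], "hand": 0.087}
    - {"rotation": [0, 0, 0], "slide": [0, 0, 0], "hand": 0.087}

```text
time_s: 16.25
tool_pos: [0.5907, 0.0128, 0.0171]
orientation: [-0.0, 1.0, 0.001, 0.0]
force: [0.0, -0.3, 1.5]
gripper_width: 0.0871
finger_force: 0.0
```

Request:
step_arm:
  series:
    - {"rotation": [0, 0, 0], "slide": [0, 0.0015, 0.006], "hand": 0.087}
    - {"rotation": [0, 0, 0], "slide": [0, 0, 0], "hand": 0.07}
    - {"rotation": [0, 0, 0], "slide": [0, 0, 0], "hand": 0.05}
    - {"rotation": [0, 0, 0], "slide": [0, 0, 0], "hand": 0.05}
    - {"rotation": [0, 0, 0], "slide": [0, 0, 0], "hand": 0.05}
    - {"rotation": [0, 0, 0], "slide": [0, 0, 0], "hand": 0.05}
    - {"rotation": [0, 0, 0], "slide": [0, 0, 0], "hand": 0.05}
    - {"rotation": [0, 0, 0], "slide": [0, 0, 0], "hand": 0.05}

```text
time_s: 17.05
tool_pos: [0.5907, 0.0097, 0.0108]
orientation: [0.0, 1.0, 0.0, 0.0]
force: [-1.9, 0.5, 6.6]
gripper_width: 0.0611
finger_force: 30.0
```

Request:
step_arm:
  series:
    - {"rotation": [0, 0, 0], "slide": [0, 0, -0.02], "hand": 0.05}
    - {"rotation": [0, 0, 0], "slide": [0, 0, -0.045], "hand": 0.05}
    - {"rotation": [0, 0, 0], "slide": [0, 0, -0.045], "hand": 0.05}
    - {"rotation": [0, 0, 0], "slide": [-0.0095, 0.045, 0], "hand": 0.05}
    - {"rotation": [0, 0, 0], "slide": [-0.0095, 0.045, 0], "hand": 0.05}
    - {"rotation": [0, 0, 0], "slide": [-0.0095, 0.045, 0], "hand": 0.05}
    - {"rotation": [0, 0, 0], "slide": [-0.0095, 0.045, 0], "hand": 0.05}
    - {"rotation": [0, 0, 0], "slide": [-0.0095, 0.045, 0], "hand": 0.05}

```text
time_s: 17.85
tool_pos: [0.5421, -0.217, 0.1201]
orientation: [0.0, 1.0, 0.0, -0.0]
force: [1.5, 0.6, -1.1]
gripper_width: 0.0611
finger_force: 30.0
```

Request:
step_arm:
  series:
    - {"rotation": [0, 0, 0], "slide": [-0.0095, 0.045, 0], "hand": 0.05}
    - {"rotation": [0, 0, 0], "slide": [-0.0095, 0.045, 0], "hand": 0.05}
    - {"rotation": [0, 0, 0], "slide": [0, 0, 0], "hand": 0.05}
    - {"rotation": [0, 0, 0], "slide": [0, 0, 0], "hand": 0.05}
    - {"rotation": [0, 0, 0], "slide": [0, 0, 0], "hand": 0.05}

```text
time_s: 18.35
tool_pos: [0.5244, -0.3038, 0.12]
orientation: [-0.001, 1.0, 0.001, -0.0]
force: [-0.2, 0.2, -0.6]
gripper_width: 0.061
finger_force: 30.0
```

```bash
python3 - <<'E'
from h import *
s=sensors.sense();print(s['tool_pos'],s['force'],s['gripper_width'],tool()[:3,:3].round(3)); w=wrist('w3.png'); p=[(.5245,-.3055,.055)]
print('pan pred',proj(w,p).round(1).tolist())
print('pan edge pred',proj(w,[(.5245+.048*np.cos(a),-.3055+.048*np.sin(a),.055) for a in np.arange(0,6.2,np.pi/4)]).round(0).tolist())
cv2.imwrite('pics/v3.png',cv2.resize(w['pixels'][60:280,100:420,::-1],None,fx=2,fy=2))
E
```

```text
[ 0.52437159 -0.30382161  0.12002885] [-0.24048813  0.23144019 -0.64927805] 0.06098750491816082 [[ 1.     0.002 -0.   ]
 [ 0.002 -1.     0.001]
 [-0.    -0.001 -1.   ]]
pan pred [[258.9, 198.3]]
pan edge pred [[259.0, 140.0], [217.0, 157.0], [201.0, 198.0], [219.0, 236.0], [259.0, 251.0], [298.0, 236.0], [317.0, 198.0], [302.0, 158.0]]
```

View pics/v3.png

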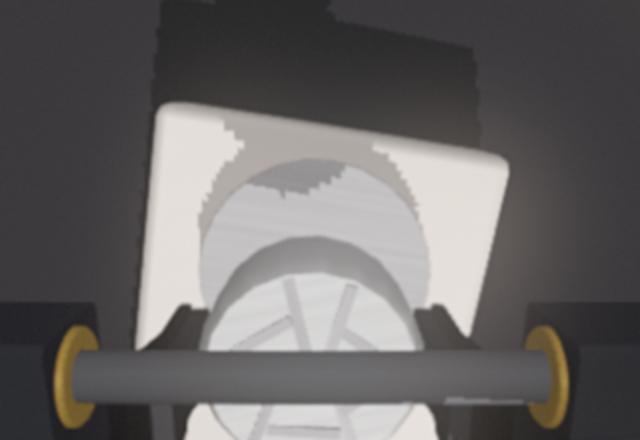

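In the wrist view the pan rim spans columns 200–315 with its top at row 139. The prediction was 201–317 and 140, so it is well aligned. Lowering.

Request:
step_arm:
  series:
    - {"rotation": [0, 0, 0], "slide": [0, 0.001, 0.025], "hand": 0.05}
    - {"rotation": [0, 0, 0], "slide": [0, 0, 0.02], "hand": 0.05}
    - {"rotation": [0, 0, 0], "slide": [0, 0, 0.005], "hand": 0.05}
    - {"rotation": [0, 0, 0], "slide": [0, 0, 0.002], "hand": 0.05}
    - {"rotation": [0, 0, 0], "slide": [0, 0, 0], "hand": 0.05}

```text
time_s: 18.9
tool_pos: [0.5247, -0.3059, 0.069]
orientation: [0.0, 1.0, 0.001, 0.0]
force: [-0.3, 0.8, -0.6]
gripper_width: 0.0611
finger_force: 30.0
```

Request:
step_arm:
  series:
    - {"rotation": [0, 0, 0], "slide": [0, 0, 0.0015], "hand": 0.05}
    - {"rotation": [0, 0, 0], "slide": [0, 0, 0.001], "hand": 0.05}
    - {"rotation": [0, 0, 0], "slide": [0, 0, 0.001], "hand": 0.05}
    - {"rotation": [0, 0, 0], "slide": [0, 0, 0], "hand": 0.05}

```text
time_s: 19.3
tool_pos: [0.5244, -0.3065, 0.0658]
orientation: [0.0, 1.0, 0.0, 0.0]
force: [-0.9, 1.1, 4.5]
gripper_width: 0.0609
finger_force: 30.0
```

Request:
step_arm:
  series:
    - {"rotation": [0, 0, 0], "slide": [0, 0, 0], "hand": 0.085}
    - {"rotation": [0, 0, 0], "slide": [0, 0, 0], "hand": 0.085}
    - {"rotation": [0, 0, 0], "slide": [0, 0, 0], "hand": 0.085}
    - {"rotation": [0, 0, 0], "slide": [0, 0, -0.02], "hand": 0.085}
    - {"rotation": [0, 0, 0], "slide": [0, 0, -0.045], "hand": 0.085}
    - {"rotation": [0, 0, 0], "slide": [0, 0, -0.04], "hand": 0.085}
    - {"rotation": [0, 0, 0], "slide": [0, -0.045, 0], "hand": 0.055}
    - {"rotation": [0, 0, 0], "slide": [0, -0.045, 0], "hand": 0.055}

```text
time_s: 20.1
tool_pos: [0.5245, -0.2166, 0.1712]
orientation: [0.001, 1.0, -0.001, 0.001]
force: [0.6, 1.3, -0.9]
gripper_width: 0.0758
finger_force: 0.0
```

Request:
step_arm:
  series:
    - {"rotation": [0, 0, 0], "slide": [0, -0.048, 0], "hand": 0.055}
    - {"rotation": [0, 0, 0], "slide": [0, -0.048, 0], "hand": 0.055}
    - {"rotation": [0, 0, 0], "slide": [0, -0.048, 0], "hand": 0.055}
    - {"rotation": [0, 0, 0], "slide": [0, -0.048, 0], "hand": 0.055}
    - {"rotation": [0, 0, 0], "slide": [0, -0.048, 0], "hand": 0.055}
    - {"rotation": [0, 0, 0], "slide": [0, -0.048, 0], "hand": 0.055}
    - {"rotation": [0, 0, 0], "slide": [0, -0.048, 0], "hand": 0.055}
    - {"rotation": [0, 0, 0], "slide": [0, -0.048, 0], "hand": 0.055}

```text
time_s: 20.9
tool_pos: [0.5237, 0.1694, 0.1701]
orientation: [0.0, 1.0, -0.0, 0.0]
force: [0.1, -0.5, 0.1]
gripper_width: 0.0548
finger_force: 0.0
```

```bash
python3 - <<'E'
from h import *
print(tool()[:3,3])
c=save('scene','s3.png');t=save('top','t3.png')
a=cv2.resize(c['pixels'][200:330,30:170,::-1],None,fx=3,fy=3); b=cv2.resize(t['pixels'][170:290,340:440,::-1],None,fx=3,fy=3)
d=c['pixels'][60:200,220:430,::-1]
o=np.zeros((540,740,3),np.uint8);o[:390,:420]=a;o[:360,430:730]=b;o[395:535,:210]=d;cv2.imwrite('pics/v4.png',o)
P=(.5245,-.3055,.089);print(proj(c,P),proj(t,P))
E
```

```text
[0.52373752 0.16944196 0.17007174]
[[ 98.28963893 259.491474  ]] [[401.73474177 205.82543935]]
```

View pics/v4.png

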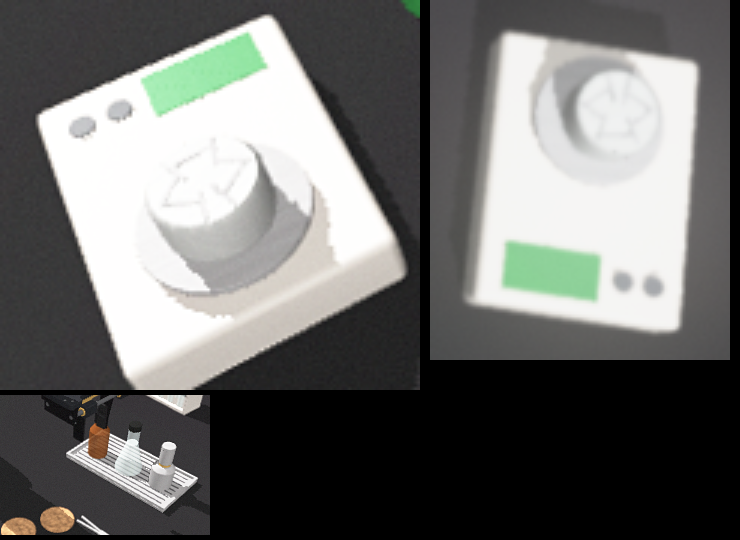

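In the top view the pack is centred on the pan: its top centre is at about (402.7,207) against an ideal (401.7,205.8), roughly 2 mm off. The three things are still on the tray. Now returning the flask.

Request:
step_arm:
  series:
    - {"rotation": [0, 0, 0], "slide": [0.0014, -0.0483, 0], "hand": 0.055}
    - {"rotation": [0, 0, 0], "slide": [0.0014, -0.0483, 0], "hand": 0.055}
    - {"rotation": [0, 0, 0], "slide": [0.0014, -0.0483, 0], "hand": 0.055}
    - {"rotation": [0, 0, 0], "slide": [0, 0, 0], "hand": 0.055}
    - {"rotation": [0, 0, 0], "slide": [0, 0, 0], "hand": 0.055}

```text
time_s: 21.5
tool_pos: [0.5274, 0.314, 0.1694]
orientation: [-0.0, 1.0, 0.002, -0.0]
force: [0.3, -0.5, 0.6]
gripper_width: 0.055
finger_force: 0.0
```

Request:
step_arm:
  series:
    - {"rotation": [0, 0, 0], "slide": [0, 0, 0.025], "hand": 0.055}
    - {"rotation": [0, 0, 0], "slide": [0, 0, 0.045], "hand": 0.055}
    - {"rotation": [0, 0, 0], "slide": [0, 0, 0.0165], "hand": 0.055}
    - {"rotation": [0, 0, 0], "slide": [0, 0, 0], "hand": 0.015}
    - {"rotation": [0, 0, 0], "slide": [0, 0, 0], "hand": 0.015}
    - {"rotation": [0, 0, 0], "slide": [0, 0, 0], "hand": 0.015}
    - {"rotation": [0, 0, 0], "slide": [0, 0, 0], "hand": 0.015}
    - {"rotation": [0, 0, 0], "slide": [0, 0, 0], "hand": 0.015}

```text
time_s: 22.3
tool_pos: [0.5289, 0.3133, 0.0849]
orientation: [-0.001, 1.0, 0.0, 0.001]
force: [0.2, 0.4, 3.2]
gripper_width: 0.0268
finger_force: 30.0
```

Request:
step_arm:
  series:
    - {"rotation": [0, 0, 0], "slide": [0, 0, 0], "hand": 0.015}
    - {"rotation": [0, 0, 0], "slide": [0, 0, 0], "hand": 0.015}

```text
time_s: 22.5
tool_pos: [0.5289, 0.3135, 0.0848]
orientation: [-0.001, 1.0, 0.0, 0.001]
force: [-0.2, 0.5, 7.0]
gripper_width: 0.0265
finger_force: 30.0
```

Request:
step_arm:
  series:
    - {"rotation": [0, 0, 0], "slide": [0, 0, -0.02], "hand": 0.015}
    - {"rotation": [0, 0, 0], "slide": [0, 0, -0.045], "hand": 0.015}
    - {"rotation": [0, 0, 0], "slide": [0.004, 0.042, 0], "hand": 0.015}
    - {"rotation": [0, 0, 0], "slide": [0.004, 0.043, 0], "hand": 0.015}
    - {"rotation": [0, 0, 0], "slide": [0.004, 0.043, 0], "hand": 0.015}
    - {"rotation": [0, 0, 0], "slide": [0.004, 0.043, 0], "hand": 0.015}
    - {"rotation": [0, 0, 0], "slide": [0.004, 0.043, 0], "hand": 0.015}
    - {"rotation": [0, 0, 0], "slide": [0.004, 0.043, 0], "hand": 0.015}

```text
time_s: 23.3
tool_pos: [0.5518, 0.0537, 0.1484]
orientation: [0.0, 1.0, 0.0, -0.0]
force: [-0.5, -0.4, -1.2]
gripper_width: 0.0267
finger_force: 30.0
```

Request:
step_arm:
  series:
    - {"rotation": [0, 0, 0], "slide": [0.004, 0.043, 0], "hand": 0.015}
    - {"rotation": [0, 0, 0], "slide": [0.004, 0.043, 0], "hand": 0.015}
    - {"rotation": [0, 0, 0], "slide": [0.004, 0.042, 0], "hand": 0.015}
    - {"rotation": [0, 0, 0], "slide": [0, 0, 0], "hand": 0.015}
    - {"rotation": [0, 0, 0], "slide": [0, 0, 0], "hand": 0.015}
    - {"rotation": [0, 0, 0], "slide": [0, 0, 0], "hand": 0.015}

```text
time_s: 23.9
tool_pos: [0.564, -0.0711, 0.1483]
orientation: [-0.0, 1.0, 0.001, -0.0]
force: [-0.1, -0.0, -2.0]
gripper_width: 0.0266
finger_force: 30.0
```

Excellent; lower to about 0.0808.

Request:
step_arm:
  series:
    - {"rotation": [0, 0, 0], "slide": [0, 0, 0.035], "hand": 0.015}
    - {"rotation": [0, 0, 0], "slide": [0, 0, 0.022], "hand": 0.015}
    - {"rotation": [0, 0, 0], "slide": [0, 0, 0.007], "hand": 0.015}
    - {"rotation": [0, 0, 0], "slide": [0, 0, 0.0015], "hand": 0.015}
    - {"rotation": [0, 0, 0], "slide": [0, 0, 0.001], "hand": 0.015}
    - {"rotation": [0, 0, 0], "slide": [0, 0, 0], "hand": 0.015}

```text
time_s: 24.5
tool_pos: [0.565, -0.0721, 0.083]
orientation: [0.0, 1.0, 0.0, 0.001]
force: [0.2, -1.1, -1.7]
gripper_width: 0.0269
finger_force: 30.0
```

Request:
step_arm:
  series:
    - {"rotation": [0, 0, 0], "slide": [0, 0, 0.001], "hand": 0.015}
    - {"rotation": [0, 0, 0], "slide": [0, 0, 0.001], "hand": 0.015}
    - {"rotation": [0, 0, 0], "slide": [0, 0, 0.001], "hand": 0.015}
    - {"rotation": [0, 0, 0], "slide": [0, 0, 0], "hand": 0.015}

```text
time_s: 24.9
tool_pos: [0.5655, -0.0723, 0.0808]
orientation: [0.0, 1.0, 0.0, 0.001]
force: [-3.8, 0.8, 10.9]
gripper_width: 0.0267
finger_force: 30.0
```

Request:
step_arm:
  series:
    - {"rotation": [0, 0, 0], "slide": [0, 0, -0.001], "hand": 0.05}
    - {"rotation": [0, 0, 0], "slide": [0, 0, 0], "hand": 0.055}
    - {"rotation": [0, 0, 0], "slide": [0, 0, 0], "hand": 0.055}
    - {"rotation": [0, 0, 0], "slide": [0, 0, -0.035], "hand": 0.055}
    - {"rotation": [0, 0, 0], "slide": [0, 0, -0.05], "hand": 0.055}
    - {"rotation": [0, 0, 0], "slide": [-0.0138, -0.0416, 0], "hand": 0.055}
    - {"rotation": [0, 0, 0], "slide": [-0.0138, -0.0416, 0], "hand": 0.055}
    - {"rotation": [0, 0, 0], "slide": [-0.0138, -0.0416, 0], "hand": 0.055}

```text
time_s: 25.7
tool_pos: [0.5223, 0.0535, 0.1652]
orientation: [0.0, 1.0, -0.0, 0.0]
force: [1.0, 0.0, 1.0]
gripper_width: 0.0551
finger_force: 0.0
```

Request:
step_arm:
  series:
    - {"rotation": [0, 0, 0], "slide": [-0.0138, -0.0416, 0], "hand": 0.055}
    - {"rotation": [0, 0, 0], "slide": [-0.0138, -0.0416, 0], "hand": 0.055}
    - {"rotation": [0, 0, 0], "slide": [-0.0138, -0.0416, 0], "hand": 0.055}
    - {"rotation": [0, 0, 0], "slide": [-0.0138, -0.0416, 0], "hand": 0.055}
    - {"rotation": [0, 0, 0], "slide": [-0.0138, -0.0416, 0], "hand": 0.055}
    - {"rotation": [0, 0, 0], "slide": [-0.0138, -0.0416, 0], "hand": 0.055}
    - {"rotation": [0, 0, 0], "slide": [0, 0, 0], "hand": 0.055}
    - {"rotation": [0, 0, 0], "slide": [0, 0, 0], "hand": 0.055}

```text
time_s: 26.5
tool_pos: [0.4393, 0.3028, 0.1647]
orientation: [-0.0, 1.0, 0.001, -0.0]
force: [0.1, -0.6, 0.5]
gripper_width: 0.0548
finger_force: 0.0
```

Request:
step_arm:
  series:
    - {"rotation": [0, 0, 0], "slide": [0.001, 0, 0.025], "hand": 0.055}
    - {"rotation": [0, 0, 0], "slide": [0, 0, 0.035], "hand": 0.055}
    - {"rotation": [0, 0, 0], "slide": [0, 0, 0.012], "hand": 0.055}
    - {"rotation": [0, 0, 0], "slide": [0, 0, 0], "hand": 0.02}
    - {"rotation": [0, 0, 0], "slide": [0, 0, 0], "hand": 0.02}
    - {"rotation": [0, 0, 0], "slide": [0, 0, 0], "hand": 0.02}
    - {"rotation": [0, 0, 0], "slide": [0, 0, 0], "hand": 0.02}
    - {"rotation": [0, 0, 0], "slide": [0, 0, 0], "hand": 0.02}

```text
time_s: 27.3
tool_pos: [0.4417, 0.3022, 0.0941]
orientation: [-0.0, 1.0, -0.0, 0.001]
force: [-0.8, -1.3, 5.3]
gripper_width: 0.0289
finger_force: 30.0
```

Request:
step_arm:
  series:
    - {"rotation": [0, 0, 0], "slide": [0, 0, 0], "hand": 0.02}
    - {"rotation": [0, 0, 0], "slide": [0, 0, 0], "hand": 0.02}

```text
time_s: 27.5
tool_pos: [0.4418, 0.3022, 0.094]
orientation: [-0.0, 1.0, -0.0, 0.001]
force: [0.1, -1.7, 6.7]
gripper_width: 0.029
finger_force: 30.0
```

Request:
step_arm:
  series:
    - {"rotation": [0, 0, 0], "slide": [0, 0, -0.02], "hand": 0.02}
    - {"rotation": [0, 0, 0], "slide": [0, 0, -0.04], "hand": 0.02}
    - {"rotation": [0, 0, 0], "slide": [0.009, 0.044, 0], "hand": 0.02}
    - {"rotation": [0, 0, 0], "slide": [0.009, 0.044, 0], "hand": 0.02}
    - {"rotation": [0, 0, 0], "slide": [0.009, 0.044, 0], "hand": 0.02}
    - {"rotation": [0, 0, 0], "slide": [0.009, 0.044, 0], "hand": 0.02}
    - {"rotation": [0, 0, 0], "slide": [0.009, 0.044, 0], "hand": 0.02}
    - {"rotation": [0, 0, 0], "slide": [0.009, 0.044, 0], "hand": 0.02}

```text
time_s: 28.3
tool_pos: [0.495, 0.0362, 0.1532]
orientation: [0.0, 1.0, 0.0, 0.0]
force: [1.1, 0.2, -1.8]
gripper_width: 0.0294
finger_force: 30.0
```

Request:
step_arm:
  series:
    - {"rotation": [0, 0, 0], "slide": [0.009, 0.044, 0], "hand": 0.02}
    - {"rotation": [0, 0, 0], "slide": [0, 0, 0], "hand": 0.02}
    - {"rotation": [0, 0, 0], "slide": [0, 0, 0], "hand": 0.02}
    - {"rotation": [0, 0, 0], "slide": [0, 0, 0], "hand": 0.02}

```text
time_s: 28.7
tool_pos: [0.5038, -0.0048, 0.1529]
orientation: [-0.0, 1.0, 0.001, -0.0]
force: [0.9, 0.9, -2.1]
gripper_width: 0.0294
finger_force: 30.0
```

Request:
step_arm:
  series:
    - {"rotation": [0, 0, 0], "slide": [0, 0, 0.035], "hand": 0.02}
    - {"rotation": [0, 0, 0], "slide": [0, 0, 0.02], "hand": 0.02}
    - {"rotation": [0, 0, 0], "slide": [0, 0, 0.005], "hand": 0.02}
    - {"rotation": [0, 0, 0], "slide": [0, 0, 0.0015], "hand": 0.02}
    - {"rotation": [0, 0, 0], "slide": [0, 0, 0.001], "hand": 0.02}
    - {"rotation": [0, 0, 0], "slide": [0, 0, 0], "hand": 0.02}

```text
time_s: 29.3
tool_pos: [0.5047, -0.0057, 0.0914]
orientation: [0.0, 1.0, 0.0, 0.001]
force: [-0.5, 0.3, -1.6]
gripper_width: 0.0294
finger_force: 30.0
```

Request:
step_arm:
  series:
    - {"rotation": [0, 0, 0], "slide": [0, 0, 0.001], "hand": 0.02}
    - {"rotation": [0, 0, 0], "slide": [0, 0, 0.001], "hand": 0.02}
    - {"rotation": [0, 0, 0], "slide": [0, 0, 0], "hand": 0.02}

```text
time_s: 29.6
tool_pos: [0.5053, -0.0061, 0.09]
orientation: [0.0, 1.0, -0.0, 0.001]
force: [-1.6, -0.9, 8.7]
gripper_width: 0.029
finger_force: 30.0
```

Request:
step_arm:
  series:
    - {"rotation": [0, 0, 0], "slide": [0, 0, -0.001], "hand": 0.05}
    - {"rotation": [0, 0, 0], "slide": [0, 0, 0], "hand": 0.055}
    - {"rotation": [0, 0, 0], "slide": [0, 0, 0], "hand": 0.055}
    - {"rotation": [0, 0, 0], "slide": [0, 0, -0.03], "hand": 0.055}
    - {"rotation": [0, 0, 0], "slide": [0, 0, -0.045], "hand": 0.055}
    - {"rotation": [0, 0, 0], "slide": [0.0155, -0.0468, 0], "hand": 0.055}
    - {"rotation": [0, 0, 0], "slide": [0.0155, -0.0468, 0], "hand": 0.055}
    - {"rotation": [0, 0, 0], "slide": [0.0155, -0.0468, 0], "hand": 0.055}

```text
time_s: 30.4
tool_pos: [0.5512, 0.1354, 0.165]
orientation: [0.0, 1.0, -0.001, 0.001]
force: [1.3, 0.7, 0.0]
gripper_width: 0.0551
finger_force: 0.0
```

Request:
step_arm:
  series:
    - {"rotation": [0, 0, 0], "slide": [0.0155, -0.0468, 0], "hand": 0.055}
    - {"rotation": [0, 0, 0], "slide": [0.0155, -0.0468, 0], "hand": 0.055}
    - {"rotation": [0, 0, 0], "slide": [0.0155, -0.0468, 0], "hand": 0.055}
    - {"rotation": [0, 0, 0], "slide": [0.0155, -0.0468, 0], "hand": 0.055}
    - {"rotation": [0, 0, 0], "slide": [0, 0, 0], "hand": 0.055}
    - {"rotation": [0, 0, 0], "slide": [0, 0, 0], "hand": 0.055}
    - {"rotation": [0, 0, 0], "slide": [0, 0, 0], "hand": 0.055}

```text
time_s: 31.1
tool_pos: [0.6127, 0.3203, 0.1641]
orientation: [0.001, 1.0, -0.0, -0.0]
force: [0.1, 0.2, 0.1]
gripper_width: 0.0548
finger_force: 0.0
```

Request:
step_arm:
  series:
    - {"rotation": [0, 0, 0], "slide": [0.0005, -0.0015, 0.025], "hand": 0.055}
    - {"rotation": [0, 0, 0], "slide": [0, 0, 0.042], "hand": 0.055}
    - {"rotation": [0, 0, 0], "slide": [0, 0, 0.016], "hand": 0.055}
    - {"rotation": [0, 0, 0], "slide": [0, 0, 0], "hand": 0.02}
    - {"rotation": [0, 0, 0], "slide": [0, 0, 0], "hand": 0.02}
    - {"rotation": [0, 0, 0], "slide": [0, 0, 0], "hand": 0.02}
    - {"rotation": [0, 0, 0], "slide": [0, 0, 0], "hand": 0.02}
    - {"rotation": [0, 0, 0], "slide": [0, 0, 0], "hand": 0.02}

```text
time_s: 31.9
tool_pos: [0.6138, 0.3234, 0.0831]
orientation: [-0.0, 1.0, -0.0, 0.001]
force: [-0.4, -2.8, 6.5]
gripper_width: 0.0296
finger_force: 29.9
```

Request:
step_arm:
  series:
    - {"rotation": [0, 0, 0], "slide": [0, 0, 0], "hand": 0.02}
    - {"rotation": [0, 0, 0], "slide": [0, 0, 0], "hand": 0.02}

```text
time_s: 32.1
tool_pos: [0.6139, 0.3233, 0.0831]
orientation: [-0.0, 1.0, -0.0, 0.001]
force: [-0.5, -1.6, 6.6]
gripper_width: 0.0289
finger_force: 29.9
```

Request:
step_arm:
  series:
    - {"rotation": [0, 0, 0], "slide": [0, 0, -0.02], "hand": 0.02}
    - {"rotation": [0, 0, 0], "slide": [0, 0, -0.045], "hand": 0.02}
    - {"rotation": [0, 0, 0], "slide": [-0.0131, 0.0414, 0], "hand": 0.02}
    - {"rotation": [0, 0, 0], "slide": [-0.0131, 0.0414, 0], "hand": 0.02}
    - {"rotation": [0, 0, 0], "slide": [-0.0131, 0.0414, 0], "hand": 0.02}
    - {"rotation": [0, 0, 0], "slide": [-0.0131, 0.0414, 0], "hand": 0.02}
    - {"rotation": [0, 0, 0], "slide": [-0.0131, 0.0414, 0], "hand": 0.02}
    - {"rotation": [0, 0, 0], "slide": [-0.0131, 0.0414, 0], "hand": 0.02}

```text
time_s: 32.9
tool_pos: [0.5335, 0.0732, 0.1465]
orientation: [0.0, 1.0, 0.0, 0.0]
force: [0.1, -1.3, -2.7]
gripper_width: 0.0294
finger_force: 30.0
```

Request:
step_arm:
  series:
    - {"rotation": [0, 0, 0], "slide": [0, 0, 0], "hand": 0.02}
    - {"rotation": [0, 0, 0], "slide": [0, 0, 0], "hand": 0.02}
    - {"rotation": [0, 0, 0], "slide": [0, 0, 0], "hand": 0.02}

```text
time_s: 33.2
tool_pos: [0.5345, 0.0759, 0.1467]
orientation: [-0.0, 1.0, 0.001, 0.0]
force: [-0.5, -0.1, -2.3]
gripper_width: 0.0294
finger_force: 30.0
```

Request:
step_arm:
  series:
    - {"rotation": [0, 0, 0], "slide": [0, 0.0005, 0.035], "hand": 0.02}
    - {"rotation": [0, 0, 0], "slide": [0, 0, 0.022], "hand": 0.02}
    - {"rotation": [0, 0, 0], "slide": [0, 0, 0.007], "hand": 0.02}
    - {"rotation": [0, 0, 0], "slide": [0, 0, 0.0015], "hand": 0.02}
    - {"rotation": [0, 0, 0], "slide": [0, 0, 0.001], "hand": 0.02}
    - {"rotation": [0, 0, 0], "slide": [0, 0, 0], "hand": 0.02}

```text
time_s: 33.8
tool_pos: [0.5352, 0.0747, 0.0809]
orientation: [-0.0, 1.0, 0.0, 0.001]
force: [0.7, -0.7, -2.5]
gripper_width: 0.0292
finger_force: 30.0
```

Request:
step_arm:
  series:
    - {"rotation": [0, 0, 0], "slide": [0, 0, 0.001], "hand": 0.02}
    - {"rotation": [0, 0, 0], "slide": [0, 0, 0.001], "hand": 0.02}
    - {"rotation": [0, 0, 0], "slide": [0, 0, 0.001], "hand": 0.02}
    - {"rotation": [0, 0, 0], "slide": [0, 0, 0], "hand": 0.02}

```text
time_s: 34.2
tool_pos: [0.5358, 0.0742, 0.079]
orientation: [0.0, 1.0, -0.0, 0.002]
force: [-4.4, -1.6, 14.0]
gripper_width: 0.0292
finger_force: 29.9
```

Release, rise and move aside to the left (over the tray), then check.

Request:
step_arm:
  series:
    - {"rotation": [0, 0, 0], "slide": [0, 0, -0.001], "hand": 0.05}
    - {"rotation": [0, 0, 0], "slide": [0, 0, 0], "hand": 0.055}
    - {"rotation": [0, 0, 0], "slide": [0, 0, 0], "hand": 0.055}
    - {"rotation": [0, 0, 0], "slide": [0, 0, -0.035], "hand": 0.055}
    - {"rotation": [0, 0, 0], "slide": [0, 0, -0.05], "hand": 0.055}
    - {"rotation": [0, 0, 0], "slide": [0, 0, -0.045], "hand": 0.055}
    - {"rotation": [0, 0, 0], "slide": [0, -0.048, 0], "hand": 0.055}
    - {"rotation": [0, 0, 0], "slide": [0, -0.048, 0], "hand": 0.055}

```text
time_s: 35.0
tool_pos: [0.5357, 0.1699, 0.2096]
orientation: [0.0, 1.0, -0.002, 0.002]
force: [1.5, 0.4, 0.8]
gripper_width: 0.0553
finger_force: 0.0
```

Request:
step_arm:
  series:
    - {"rotation": [0, 0, 0], "slide": [0, -0.048, 0], "hand": 0.055}
    - {"rotation": [0, 0, 0], "slide": [0, -0.048, 0], "hand": 0.055}
    - {"rotation": [0, 0, 0], "slide": [0, -0.048, 0], "hand": 0.055}
    - {"rotation": [0, 0, 0], "slide": [0, -0.048, 0], "hand": 0.055}
    - {"rotation": [0, 0, 0], "slide": [0, 0, 0], "hand": 0.055}
    - {"rotation": [0, 0, 0], "slide": [0, 0, 0], "hand": 0.055}
    - {"rotation": [0, 0, 0], "slide": [0, 0, 0], "hand": 0.055}

```text
time_s: 35.7
tool_pos: [0.5349, 0.3609, 0.2075]
orientation: [0.0, 1.0, -0.001, -0.0]
force: [0.5, -0.8, 0.8]
gripper_width: 0.0552
finger_force: 0.0
```

```bash
python3 - <<'E'
from h import *
print(tool()[:3,3])
c=save('scene','s4.png');t=save('top','t4.png');c0=load('scene0.png');t0=load('top0.png')
k=3
r=lambda i,x,y,w,h:cv2.resize(i['pixels'][y:y+h,x:x+w,::-1],None,fx=k,fy=k)
a=np.hstack([r(t0,200,165,110,90),r(t,200,165,110,90)]);b=np.hstack([r(c0,200,140,110,105),r(c,200,140,110,105)])
cv2.imwrite('pics/v5.png',np.vstack([a,b]))
E
```

```text
[0.53487031 0.36094066 0.20754256]
```

View pics/v5.png

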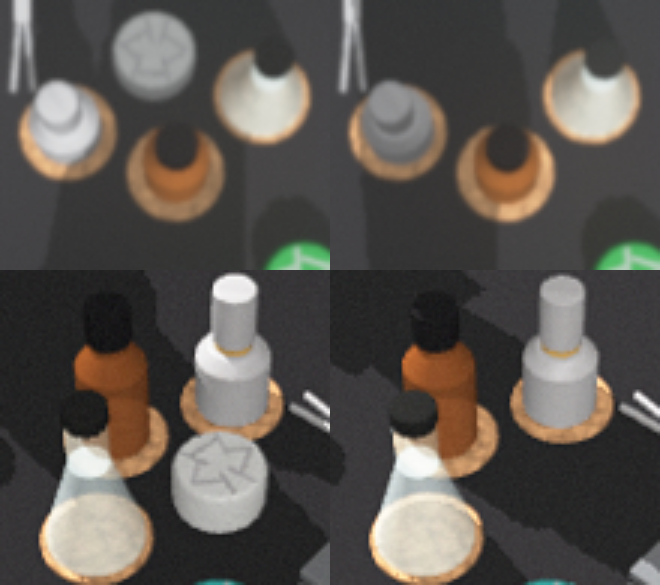

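Before (left) and after (right) match to within about 1 px. Burner (387,105), bottle (507,145) and flask (604,57 in the crop) stand upright and centred on their own coasters. Handing in.

```bash
python3 -c "
from rig import workorder
print(workorder.job_done())"
```

```text
the job is handed in; nothing more can be done
None
```

The job is handed in, but no verdict came back: burner, bottle and flask stand upright on their own coasters (within about 1 px of the starting pictures), and the dish pack was within about 2 mm of the pan's centre when last checked, after I let go of it and before the three went back.

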